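Hook a bottle holder into a slotted upright and load it

ROBOT

A 6-joint arm with a two-finger parallel gripper is mounted at the origin on a cart in front of the work surface, level with it; the furniture and walls round the work are solid. World frame = base frame: x ahead of the robot, y to its left, z up, the work surface at z = 0. Lengths are in m, angles in rad, forces in N, time in s.
With the tool pointing down it reaches from about 0.35 to 0.925 m from the base axis. Payload 6.4 kg.
Tool frame: the origin (TCP) lies on the mounting face of the last link; the fingertips stand 199 mm ahead of it and the grasp point (between the pads) lies 180 mm ahead of it; z points along the fingers, y is the line along which they close (so a half turn about z gives the same grasp; the last joint's range is limited). The gripper opens to 94 mm and grips with 3 to 60 N. Pads are 16 mm wide; open, the fingers measure 119 mm over their backs; the gripper's body (75 mm by 177 mm) begins 78 mm behind the grasp point.
Start: joints at [1.134, 0.245, 1.558, -0, 1.339, -0.174], TCP at [0.169, 0.628, 0.405] pointing down, gripper open.
Joint ranges: [-3.13, 3.13], [-1.02, 2.26], [0.13, 2.54], [-0.95, 4.09], [0.21, 2.88], [-2.74, 2.74]. Speed limits (rad/s): [2.57, 2.57, 3.14, 3.14, 3.14, 3.14].

INTERFACE

Orientations are given as a unit quaternion [w, x, y, z].
In Python, from bench import telemetry, imaging, env gives the robot as it stands.
- The arm moves only by the tool play_rows, never from a script. Its argument "increments" is a list of rows, each a list of 4 numbers: the shift along the tool's x, y, z in m, then the turn about the tool's z in rad. In form: [[x, y, z, roll], ...]. A call has 1 to 8 rows; each row is the pose to reach, as a shift and turn from the pose commanded when the call began, along the tool's axes at that moment; what a row does not reach only later rows make up. A row lasts 1/10 s, in which the tool goes at most 50 mm and 8.59 degrees, less where a joint would pass 70% of its speed; a pose out of reach is approached as far as the arm can. A call with a gripper value outside its range is refused whole. "grip" is the finger opening in m, from 0 to 0.094, set as the call begins (left out, the last holds). The fingers move at their own pace and stop on an object; the grip force is fixed at half the most. Time passes only in rows, so rows that repeat a pose let the fingers close. It gives the time, the measured TCP pose, the force, the opening and the grip force at its end, in the units of the state.
- telemetry.read_state(): the state, without advancing time (a new reading comes with each control period).
- imaging.grab_frame(name): name is "scene" or "top"; returns a dict with "image" (480x640x3 uint8, blue, green, red), "camera_matrix" (3x3 intrinsics, pixels), "k1" (the pictures are not rectified: a ray, as slopes to the right and down, at radius r is drawn at 1 + k1 r^2 times it, then the intrinsics apply), "R" (3x3) and "t" (3): a world point X has camera coordinates R X + t. Camera axes: x right, y down, z forward; pixel columns grow to the right and rows downward; lengths in m; the calibration is good to about 2 mm. A picture is of the moment at which its call begins. There is no depth.
- env.close_job(): hands the job in; it is judged then, once.
The state is a dict: "clock": time; "joint_positions": joint angles; "qd": joint speeds; "joint_torque": joint torques, N m; "tcp_pos": TCP position; "eef_rot": TCP orientation; "wrist_force": force on the tool from outside, world axes, zero at the start; "ft_torque": the same for the moment, N m; "gripper_width": opening from 0.0 (shut) to 1.0 (fully open); "finger_force": force on a finger pad.
Only numpy, scipy, OpenCV 4.12 (cv2) and the standard library are available. Lean on these libraries where they do the work, as an engineer would, in place of code of your own. Each camera call takes 0.05 s, during which the arm holds its last target. There are 200 camera calls.

TASK

Hang the blue bottle holder on the slotted steel upright: press its four hook tabs into the two upper rows of slots until its back lies flat, then push it down until it is fully home and the orange catch snaps out through its window. It is thin sheet metal, so feel your way in and never let it bear on the upright with more than 60 N. Then set the small white bottle gently upright in its cup; leave the jar, tin and tape roll where they are.

Things in the scene. Friction and masses are not known exactly. Their poses are not given: they have to be found in the camera images.
- stand: Dark grey upright bolted to the bench: post 104 mm wide, 190 high; foot plate 6 mm thick, 140 wide, reaching 20 mm in front of the slotted face. Origin on the bench under the middle of the face; x into the upright, square to the face, y along it, z up. In front is a bright steel strip, 60 mm wide and 4 thick, hollow behind, with a sprung orange catch; the strip stays put under 60 N.
- slot_datum (a point): Point on the face, mid-width of the POST, 150 mm above the bench; axes as stand. Slots 8 mm wide, 30 high, in two columns 15 mm each side of the STRIP's middle, bottom edges at z = 0, -50, -100 mm from here. The strip is clamped to two cross rails: its middle sits up to 12 mm to either side (y) of this point, each time elsewhere; height and face are true. Find the slots by feel or by eye.
- holder: Blue sheet-metal bottle holder, about 220 g, stands on the bench as it will hang. Origin: foot of its flat back, mid-width; x out of the back, -x towards the cup, z up. Four hook tabs stick 9.5 mm out of the back at y = +-15 mm, each 5 mm thick: stem 10 mm high with underside at z = 22 or 72 mm, lip hanging 9 mm below it, 5.5 mm gap between back and lip for the strip.
- holder_back (a point): Same point and axes as body holder. To enter, the tabs need the holder 10 to 19 mm higher than home. Press it flat on the strip, keep it flat and push it down. Fully home, the stems rest on the slots' bottom edges and this point is at x = 0, z = -72 mm from slot_datum, y as the strip sits.
- holder_mid (a point): Middle of the holder's grip part, half-way up: 27 mm in front of its back, 48 mm above its underside; axes as holder. The grip part is an upright channel with flat parallel sides, 35 mm wide (y), 54 long (x), 96 high, open on top: grasp it from above across y, fingertips not lower than the cup's rim (34 mm above the underside).
- catch (a joint): How far the orange catch is pushed in, m: 0 = out, nose 5 mm proud of the face at the strip's middle; 0.0065 = end. Nose square below, 64 mm under slot_datum; its slope meets the face 14 mm higher. Pushing the holder's foot down over it takes about 5 to 14 N; in the last 2 mm before home it snaps out (to 0) through the window in the holder's back (6 to 26 mm above its underside).
- cup_floor (a point): Centre of the holder's cup, on its inner floor: 80 mm in front of the back, 4 mm above the underside; axes as holder. Inner diameter 49 mm, outer 56, rim 30 mm above this point. On the upright a push down on this floor is levered about fourfold: 10 N here bears on tabs and strip with about 40 N in all, so lower the bottle gently and let go.
- bottle_mid (a point): Centre of the small white plastic bottle, half-way up (57 mm): 38 mm diameter up to 80 mm, pointed tip, 114 mm high, about 60 g, standing upright on the bench; grasp it from above across the body a little above this point.
- bottle: The white bottle, origin at the centre of its underside.
- jar: Bystander: glass jar with steel lid, 60 mm wide, 87 high; origin at its underside.
- tin: Bystander: round grey grease tin, 66 mm wide, 46 high; origin at its underside.
- tape_roll: Bystander: white tape roll lying flat, 72 mm wide, 19 high; origin at its underside.
There are look-alikes about, which are no part of the job. There is more than one size of the holder; the job needs the largest.

How it is judged:
On the way, in this order (a step that is already met when the one before it is completed fails the run):
1. the holder hangs fully home in the upper slots, flat on the strip, and the catch has snapped out (x of holder_back in the frame of slot_datum between -0.003 and 0.003 m and y of holder_back in the frame of slot_datum between -0.016 and 0.016 m and z of holder_back in the frame of slot_datum between -0.0755 and -0.0695 m and angle between the z axis of holder_back and the z axis of slot_datum, either way round below 0.08 rad and angle between the x axis of holder_back and the x axis of slot_datum, either way round below 0.12 rad and value of joint catch below 0.0015 m), for 0.3 s.
2. the bottle stands in the holder's cup (all of step 1 and horizontal distance between bottle_mid and cup_floor below 0.01 m and z of bottle_mid in the frame of cup_floor between 0.052 and 0.062 m and angle between bottle_mid's own z axis and vertical below 0.2 rad), for 0.2 s.
At the end, for the whole second after the job is handed in: Holder home in the two upper rows: back within 3 mm of the face, foot 69.5-75.5 mm below slot_datum, within 16 mm sideways, upright to 0.08 and square to 0.12 rad, catch out (< 1.5 mm). Bottle in its cup: within 10 mm of the axis, centre 52-62 mm over the floor, upright to 0.2 rad. Both at rest (all of step 2 and linear speed of each of bottle, holder below 0.02 m/s); the robot touches nothing.
It fails at once if the holder bears on the upright with more than 60 N (contact force between holder and stand above 60 N).
It fails at once if the glass parts jar is moved by more than 20 mm (distance of jar from where it was at the start of the episode above 0.02 m).
It fails at once if the grease tin is moved by more than 20 mm (distance of tin from where it was at the start of the episode above 0.02 m).
It fails at once if the white tape roll is moved by more than 20 mm (distance of tape_roll from where it was at the start of the episode above 0.02 m).
It also fails if it takes over 72 s, if anything falls off the work surface, if the arm or the gripper's body presses on something with over 40 N, if the wrist force passes 120 N, or if a joint passes its speed limit or range.

## Working session

There is one attempt and no reset: what is moved stays moved. The work goes in short steps, Python scripts to look and compute and a tool call to move; the robot and the scene stay as the last step left them, time stands still between calls to the robot, and variables do not carry over. Pictures are saved under pics/ and viewed, at most 13 in all, crops included, and the job is handed in when it is done.

Besides the shell and the picture viewer there is one more tool, called after "Call:" as a command line: name --pt "numbers of a row" for each row, then --argument value for the rest. play_rows: Moves the arm, as the interface text tells. Its arguments: {"type":"object","properties":{"increments":{"type":"array"},"grip":{"type":"number"}},"required":["increments"]}

```bash
mkdir -p pics
cat > h.py <<'E'
import numpy as np,cv2
from bench import telemetry, imaging, env
def save(n,f):
    g=imaging.grab_frame(n); cv2.imwrite(f,g['image']); np.savez(f[:-4]+'.npz',K=g['camera_matrix'],k1=g['k1'],R=g['R'],t=g['t']); return g
def ray(f,px):
    d=np.load(f); K=d['K']; s=np.array([(px[0]-K[0,2])/K[0,0],(px[1]-K[1,2])/K[1,1]]); u=s.copy()
    for _ in range(20): u=s/(1+d['k1']*(u@u))
    R=d['R']; return -R.T@d['t'], R.T@np.array([u[0],u[1],1])
def onz(f,px,z):
    c,v=ray(f,px); return c+v*(z-c[2])/v[2]
def proj(f,X):
    d=np.load(f); c=d['R']@np.array(X)+d['t']; u=c[:2]/c[2]; u=u*(1+d['k1']*(u@u)); K=d['K']; return [K[0,0]*u[0]+K[0,2],K[1,1]*u[1]+K[1,2]]
E
python3 - <<'E'
from h import *
for n in('scene','top'):
    g=save(n,f'pics/{n}0.png'); print(n,-g['R'].T@g['t'],g['R'][2])
s=telemetry.read_state(); print({k:np.round(v,3) for k,v in s.items()})
E
```

```text
scene [ 0.23178569 -0.37452292  0.73239199] [ 0.30552857  0.62638327 -0.71714454]
top [0.33078402 0.17588438 0.96739883] [ 0.1704672  -0.01178606 -0.98529286]
{'clock': np.float64(0.1), 'joint_positions': array([ 1.134,  0.246,  1.559,  0.   ,  1.339, -0.174]), 'qd': array([-0.   , -0.001, -0.003,  0.001, -0.001, -0.002]), 'joint_torque': array([-1.0000e-03, -4.1691e+01, -3.1553e+01,  6.9000e-02,  3.1000e-02,
       -0.0000e+00]), 'tcp_pos': array([0.169, 0.627, 0.404]), 'eef_rot': array([-0.   ,  0.131,  0.991, -0.001]), 'wrist_force': array([0.122, 0.264, 0.274]), 'ft_torque': array([-0.017, -0.019, -0.001]), 'finger_force': np.float64(0.0), 'gripper_width': np.float64(0.999)}
```

View pics/scene0.png

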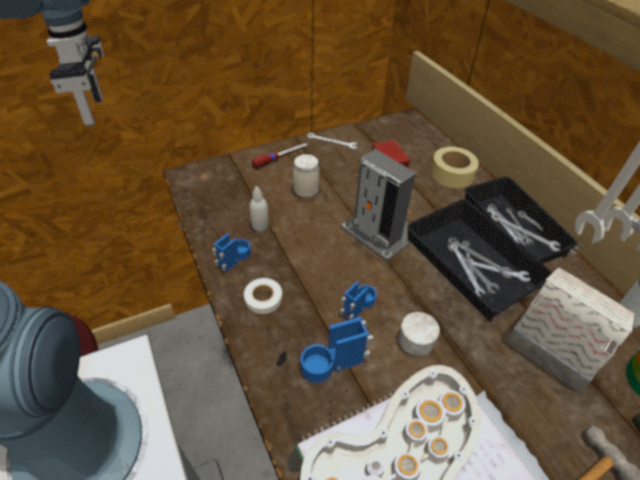

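View pics/top0.png

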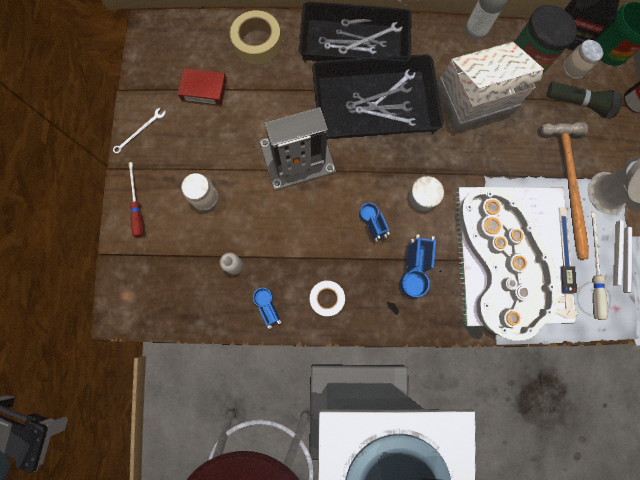

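The largest holder is at about (418,265) in top and (335,350) in scene. The upright is at (297,147) and (380,200), the bottle at (231,264) and (259,210). I'll enlarge these.

Run:
```python
import cv2,numpy as np
t=cv2.imread('pics/top0.png');s=cv2.imread('pics/scene0.png')
c=lambda i,x,y:cv2.resize(i[y:y+75,x:x+100],(800,600)[0:0] or (400,300),interpolation=cv2.INTER_CUBIC)
# origins: top holder(370,230) top stand(250,100) scene holder(290,312) scene stand(335,150->110 high)
m=np.vstack([np.hstack([c(t,370,230),c(t,250,115)]),np.hstack([c(s,290,312),c(s,335,148)])])
cv2.imwrite('pics/m1.png',m)
```

```text
(no output)
```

View pics/m1.png

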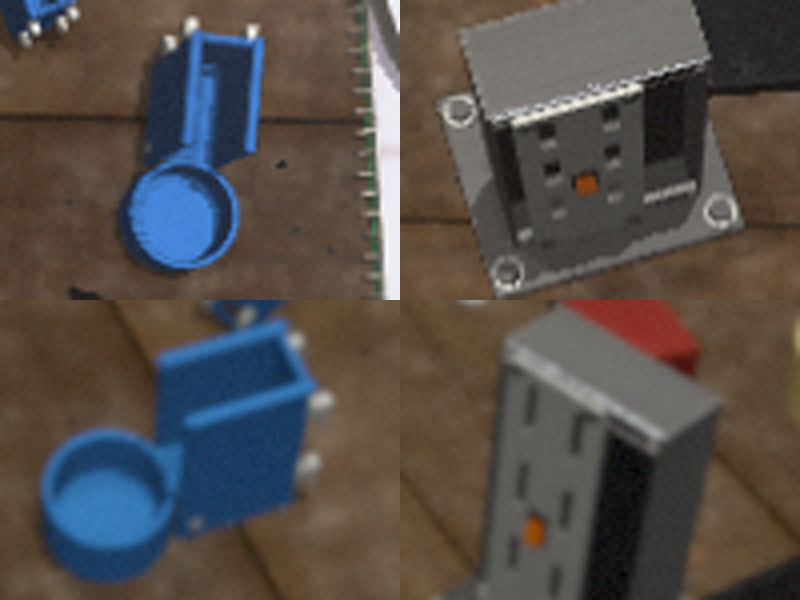

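The crops are clear enough: holder rim and back top edge, post top front corners, slots and orange catch are all readable. Now triangulating from both views.

```bash
cat > m.py <<'E'
from h import *
T='pics/top0.npz';S='pics/scene0.npz'
t1=lambda x,y:(370+x/4,230+y/4); t2=lambda x,y:(250+(x-400)/4,115+y/4)
s1=lambda x,y:(290+x/4,312+(y-300)/4); s2=lambda x,y:(335+(x-400)/4,148+(y-300)/4)
def tri(a,b):
    A=[];B=[]
    for f,p in((T,a),(S,b)):
        c,v=ray(f,p); v/=np.linalg.norm(v); P=np.eye(3)-np.outer(v,v); A.append(P);B.append(P@c)
    x,r,_,_=np.linalg.lstsq(np.vstack(A),np.hstack(B),rcond=None); return x.round(4),np.sqrt(r).round(4)
def both(n,a,b,z): print(n,'top',onz(T,a,z).round(4)[:2] if a else '','scene',onz(S,b,z).round(4)[:2] if b else '', tri(a,b) if a and b else '')
E
python3 - <<'E'
from m import *
both('rim',t1(180,213),s1(107,485),.034)
both('backL',t1(190,37),s1(287,322),.096)
both('backR',t1(262,40),s1(313,383),.096)
both('backRfoot',None,s1(293,500),.0)
both('post L',t2(487,123),s2(503,347),.19)
both('post R',t2(707,57),s2(660,448),.19)
both('stripL',t2(512,123),s2(505,350),.19)
both('stripR',t2(640,88),s2(610,415),.19)
both('slotL top',t2(547,131),s2(530,398),.165)
both('slotR top',t2(611,115),s2(579,432),.165)
both('catch',t2(586,183),s2(535,531),.092)
both('footL',t2(497,297),None,.006)
both('footR',t2(743,226),None,.006)
both('bottle tip',(229,255),(257,189),.114)
both('bottle base',None,(260,227),.0)
both('jar lid',(199,186),(306,162),.087)
both('tin top',(427,191),(420,327),.046)
both('tape',(327,298),(263,293),.019)
both('holder1',(265,295),(230,245),.04)
both('holder2',(370,212),(360,295),.04)
E
```

```text
rim top [ 0.4067 -0.0306] scene [ 0.4089 -0.0328] (array([ 0.4082, -0.0315,  0.0317]), array([0.0019]))
backL top [ 0.4856 -0.0234] scene [ 0.4927 -0.0264] (array([ 0.4895, -0.025 ,  0.0944]), array([0.0053]))
backR top [ 0.4847 -0.0583] scene [ 0.488  -0.0565] (array([ 0.4854, -0.0578,  0.0992]), array([0.0018]))
backRfoot top  scene [ 0.4889 -0.0573] 
post L top [0.6315 0.2508] scene [0.6317 0.2439] (array([0.6351, 0.2511, 0.1836]), array([0.0016]))
post R top [0.6641 0.1545] scene [0.6609 0.1469] (array([0.6673, 0.1544, 0.1822]), array([0.0003]))
stripL top [0.6316 0.2398] scene [0.6314 0.2414] (array([0.6307, 0.2398, 0.1914]), array([0.0004]))
stripR top [0.6489 0.1839] scene [0.6522 0.1771] (array([0.654 , 0.1832, 0.1839]), array([0.0036]))
slotL top top [0.6377 0.2259] scene [0.6419 0.2301] (array([0.6372, 0.2253, 0.1695]), array([0.0018]))
slotR top top [0.6459 0.1971] scene [0.6507 0.1973] (array([0.6477, 0.1965, 0.1658]), array([0.003]))
catch top [0.6389 0.2106] scene [0.6418 0.2104] (array([0.6402, 0.2102, 0.0922]), array([0.0019]))
footL top [0.6047 0.2599] scene  
footR top [0.6464 0.1292] scene  
bottle tip top [0.4473 0.3302] scene [0.4415 0.3296] (array([0.4448, 0.331 , 0.1126]), array([0.0039]))
bottle base top  scene [0.4411 0.3327] 
jar lid top [0.5863 0.4009] scene [0.587  0.4048] (array([0.585 , 0.3999, 0.0911]), array([0.0003]))
tin top top [ 0.5957 -0.0572] scene [ 0.597 -0.06 ] (array([ 0.5976, -0.0584,  0.0429]), array([0.0015]))
tape top [0.3759 0.1457] scene [0.3782 0.1436] (array([0.3773, 0.1453, 0.0169]), array([0.0019]))
holder1 top [0.3789 0.2688] scene [0.3553 0.2703] (array([0.3674, 0.2707, 0.0381]), array([0.0167]))
holder2 top [0.5504 0.0604] scene [0.537  0.0494] (array([0.5497, 0.0596, 0.0225]), array([0.0069]))
```

```bash
cat >> h.py <<'E'
from scipy.spatial.transform import Rotation as Ro
def row(p,yaw):
    """p: world TCP target, yaw: heading of the holder x axis (tool -x)"""
    s=telemetry.read_state(); q=s['eef_rot']; r=Ro.from_quat([q[1],q[2],q[3],q[0]])
    M=r.as_matrix(); cur=np.arctan2(-M[1,0],-M[0,0]); d=-(yaw-cur)
    d=(d+np.pi/2)%np.pi-np.pi/2
    return np.append(M.T@(np.array(p)-s['tcp_pos']),d).round(4),cur.round(4)
E
python3 -c "
from h import *
print(row([.459,-.038,.33],-.12)); print(row([.459,-.038,.238],-.12))"
```

```text
(array([-0.4532, -0.5671,  0.0745, -0.1428]), np.float64(-0.2628))
(array([-0.4532, -0.567 ,  0.1665, -0.1428]), np.float64(-0.2628))
```

Call:
play_rows --pt "-0.453 -0.567 0.0745 -0.143" --pt "-0.453 -0.567 0.0745 -0.143" --pt "-0.453 -0.567 0.0745 -0.143" --pt "-0.453 -0.567 0.0745 -0.143" --pt "-0.453 -0.567 0.0745 -0.143" --pt "-0.453 -0.567 0.0745 -0.143" --pt "-0.453 -0.567 0.0745 -0.143" --pt "-0.453 -0.567 0.0745 -0.143" --grip 0.08

```text
clock: 0.9
tcp_pos: [0.328, 0.2611, 0.3634]
eef_rot: [0.0, 0.06, 0.998, 0.0]
wrist_force: [1.1, 0.8, 1.0]
gripper_width: 0.849
finger_force: 0.0
```

```bash
python3 -c "
from h import *
print(telemetry.read_state()['tcp_pos'],row([.459,-.038,.33],-.12))"
```

```text
[0.32798048 0.2611484  0.3634059 ] (array([-0.1656, -0.2815,  0.0334,  0.0009]), np.float64(-0.1191))
```

Call:
play_rows --pt "-0.166 -0.282 0.033 0" --pt "-0.166 -0.282 0.033 0" --pt "-0.166 -0.282 0.033 0" --pt "-0.166 -0.282 0.033 0" --pt "-0.166 -0.282 0.033 0" --pt "-0.166 -0.282 0.033 0" --pt "-0.166 -0.282 0.033 0" --pt "-0.166 -0.282 0.033 0"

```text
clock: 1.7
tcp_pos: [0.4598, -0.0396, 0.3304]
eef_rot: [-0.0, 0.062, 0.998, -0.0]
wrist_force: [-0.2, -0.5, -0.0]
gripper_width: 0.851
finger_force: 0.0
```

Run:
```python
from h import *
print(telemetry.read_state()['tcp_pos'],row([.459,-.038,.24],-.12))
t=save('top','pics/t1.png')['image'];s=save('scene','pics/s1.png')['image']
c=lambda i,x,y:cv2.resize(i[y:y+150,x:x+133],(400,450),interpolation=cv2.INTER_CUBIC)
cv2.imwrite('pics/m2.png',np.hstack([c(t,350,180),c(s,270,270)]))
```

```text
[ 0.45978322 -0.03962524  0.33036626] (array([ 0.0009,  0.0015,  0.0904, -0.0045]), np.float64(-0.1245))
```

View pics/m2.png

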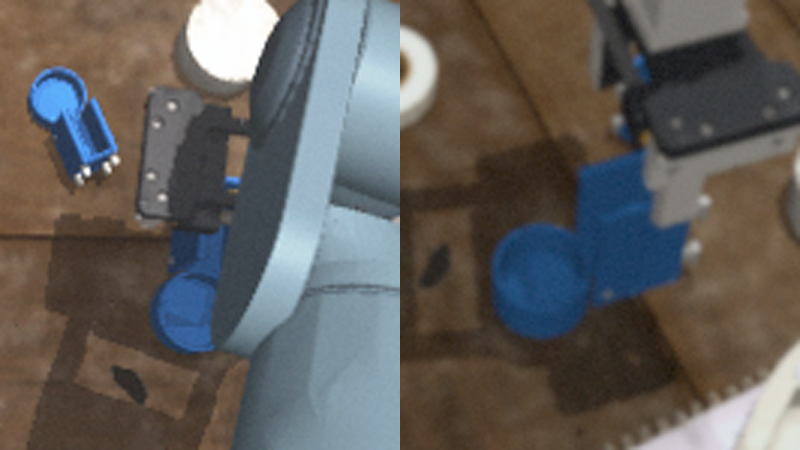

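The open fingers (scene inset, about x=675, y=190) straddle the blue channel as planned. I'll descend and grip.

Call:
play_rows --pt "0.001 0.0015 0.045 -0.0" --pt "0.001 0.0015 0.08 -0.0" --pt "0.001 0.0015 0.092 -0.0" --pt "0.001 0.0015 0.092 -0.0" --pt "0.001 0.0015 0.092 -0.0"

```text
clock: 2.3
tcp_pos: [0.4588, -0.0348, 0.2402]
eef_rot: [0.001, 0.059, 0.998, -0.0]
wrist_force: [0.3, -0.4, 1.1]
gripper_width: 0.855
finger_force: 0.0
```

Call:
play_rows --pt "0 0 0 0" --pt "0 0 0 0" --pt "0 0 0 0" --pt "0 0 0 0" --pt "0 0 0 0" --pt "0 0 0 0" --pt "0 0 0 0" --pt "0 0 0 0" --grip 0.02

```text
clock: 3.1
tcp_pos: [0.4583, -0.0353, 0.2389]
eef_rot: [0.0, 0.06, 0.998, -0.0]
wrist_force: [-0.2, -1.0, 0.4]
gripper_width: 0.372
finger_force: 29.9
```

Call:
play_rows --pt "0 0 -0.01 0" --pt "0 0 -0.03 0" --pt "0 0 -0.06 0" --pt "0 0 -0.1 0" --pt "0 0 -0.14 0" --pt "0 0 -0.14 0" --pt "0 0 -0.14 0"

```text
clock: 3.8
tcp_pos: [0.4581, -0.0351, 0.3794]
eef_rot: [0.001, 0.06, 0.998, -0.0]
wrist_force: [0.2, -0.3, -2.2]
gripper_width: 0.371
finger_force: 29.9
```

Run:
```python
from h import *
st=telemetry.read_state();print(st['tcp_pos'],st['wrist_force'],st['ft_torque'],st['clock'])
s=save('scene','pics/s2.png')['image']
cv2.imwrite('pics/m3.png',cv2.resize(s[200:400,250:450],(600,600),interpolation=cv2.INTER_CUBIC))
```

```text
[ 0.45808748 -0.03510974  0.37936469] [ 0.1740053  -0.32190638 -2.20150988] [ 0.07385278  0.00432857 -0.00231408] 3.8
```

View pics/m3.png

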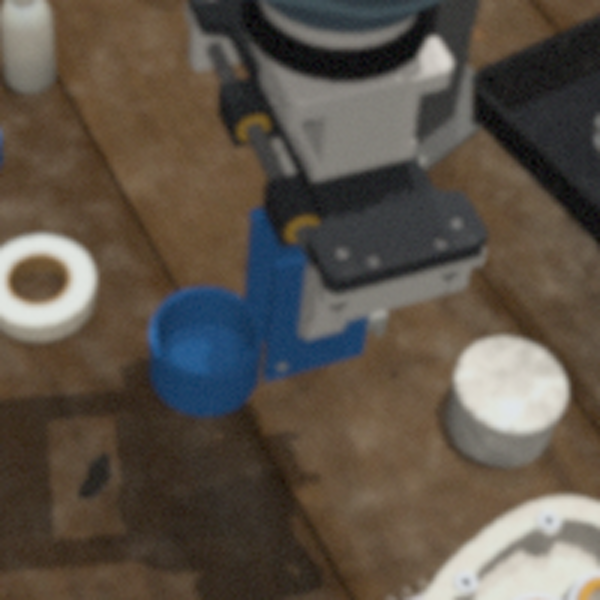

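Grasp good (35 mm opening, holder upright). Next I'll move to a standoff in front of the strip.

Run:
```python
from h import *
print(row([.586,.1934,.335],.312), row([.576,.190,.379],.312))
```

```text
(array([-0.1002,  0.2421,  0.0427, -0.4318]), np.float64(-0.1198)) (array([-0.0906,  0.2375, -0.0013, -0.4318]), np.float64(-0.1198))
```

Call:
play_rows --pt "-0.045 0.12 0 -0.216" --pt "-0.08 0.21 0 -0.38" --pt "-0.0906 0.2375 0 -0.432" --pt "-0.0906 0.2375 0 -0.432" --pt "-0.0906 0.2375 0 -0.432" --pt "-0.0906 0.2375 0 -0.432" --pt "-0.0906 0.2375 0 -0.432" --pt "-0.0906 0.2375 0 -0.432"

```text
clock: 4.65
tcp_pos: [0.576, 0.1891, 0.3769]
eef_rot: [-0.002, -0.155, 0.988, -0.0]
wrist_force: [0.8, -0.5, -2.2]
gripper_width: 0.37
finger_force: 29.9
```

Run:
```python
from h import *
st=telemetry.read_state();print(st['tcp_pos'],st['wrist_force'],st['clock'])
print(row([.586,.1934,.3315],.312))
```

```text
[0.57595428 0.18906595 0.37685799] [ 0.80049616 -0.46184299 -2.18738173] 4.65
(array([-0.0111,  0.001 ,  0.0453, -0.0003]), np.float64(0.3117))
```

Call:
play_rows --pt "0 0.001 0.02 0" --pt "0 0.001 0.04 0" --pt "-0.005 0.001 0.0455 0" --pt "-0.011 0.001 0.0455 0" --pt "-0.011 0.001 0.0455 0" --pt "-0.011 0.001 0.0455 0"

```text
clock: 5.25
tcp_pos: [0.5873, 0.1938, 0.3346]
eef_rot: [0.001, -0.155, 0.988, -0.0]
wrist_force: [0.3, -0.6, -1.5]
gripper_width: 0.373
finger_force: 29.9
```

Run:
```python
from h import *
st=telemetry.read_state();print(st['tcp_pos'],st['wrist_force'],st['clock'])
print(row([.586,.1934,.3315],.312))
t=save('top','pics/t3.png')['image'];s=save('scene','pics/s3.png')['image']
c=lambda i,x,y:cv2.resize(i[y:y+100,x:x+100],(400,400),interpolation=cv2.INTER_CUBIC)
cv2.imwrite('pics/m4.png',np.hstack([c(t,250,100),c(s,310,140)]))
```

```text
[0.58729911 0.19384692 0.3346482 ] [ 0.30722983 -0.63391301 -1.46583796] 5.25
(array([ 0.0014, -0.    ,  0.0031, -0.0002]), np.float64(0.3118))
```

View pics/m4.png

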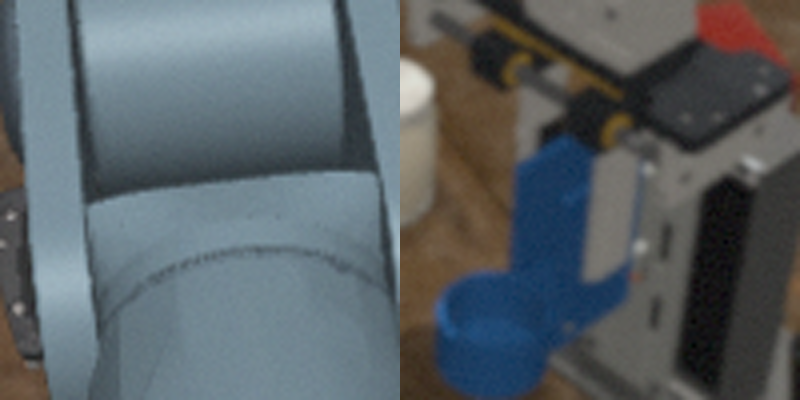

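The right inset is clear: the holder stands in front of the strip, its tabs at slot height, and the top view is hidden by the arm. I'll feel forward.

Call:
play_rows --pt "-0.003 0 0.002 0" --pt "-0.007 0 0.003 0" --pt "-0.01 0 0.003 0" --pt "-0.012 0 0.003 0" --pt "-0.013 0 0.003 0" --pt "-0.013 0 0.003 0" --pt "-0.013 0 0.003 0"

```text
clock: 6.05
tcp_pos: [0.5991, 0.1981, 0.3303]
eef_rot: [-0.0, -0.155, 0.988, -0.0]
wrist_force: [-0.5, 0.1, -2.9]
gripper_width: 0.372
finger_force: 29.9
```

Call:
play_rows --pt "-0.001 0 0 0" --pt "-0.002 0 0 0" --pt "-0.003 0 0 0" --pt "-0.003 0 0 0" --pt "-0.003 0 0 0"

```text
clock: 6.55
tcp_pos: [0.602, 0.199, 0.3303]
eef_rot: [-0.0, -0.155, 0.988, -0.0]
wrist_force: [0.0, 0.8, -1.7]
gripper_width: 0.371
finger_force: 29.9
```

Call:
play_rows --pt "-0.001 0 0 0" --pt "-0.002 0 0 0" --pt "-0.002 0 0 0" --pt "-0.002 0 0 0"

```text
clock: 6.95
tcp_pos: [0.6039, 0.1996, 0.3303]
eef_rot: [-0.0, -0.155, 0.988, -0.0]
wrist_force: [0.1, -1.0, -1.6]
gripper_width: 0.373
finger_force: 29.9
```

Call:
play_rows --pt "-0.001 0 0 0" --pt "-0.002 0 0 0" --pt "-0.002 0 0 0" --pt "-0.002 0 0 0"

```text
clock: 7.35
tcp_pos: [0.6058, 0.2002, 0.3303]
eef_rot: [-0.0, -0.155, 0.988, 0.0]
wrist_force: [-0.2, -0.1, -2.3]
gripper_width: 0.368
finger_force: 29.9
```

Call:
play_rows --pt "-0.0005 0 0 0" --pt "-0.001 0 0 0" --pt "-0.001 0 0 0" --pt "-0.001 0 0 0"

```text
clock: 7.75
tcp_pos: [0.6067, 0.2005, 0.3303]
eef_rot: [0.0, -0.155, 0.988, 0.0]
wrist_force: [-0.2, -0.7, -1.4]
gripper_width: 0.368
finger_force: 29.9
```

Call:
play_rows --pt "-0.0005 0 0 0" --pt "-0.001 0 0 0" --pt "-0.001 0 0 0" --pt "-0.001 0 0 0"

```text
clock: 8.15
tcp_pos: [0.6077, 0.2008, 0.3303]
eef_rot: [-0.0, -0.156, 0.988, -0.0]
wrist_force: [0.1, 0.1, -1.2]
gripper_width: 0.37
finger_force: 29.9
```

Call:
play_rows --pt "-0.0005 0 0 0" --pt "-0.001 0 0 0" --pt "-0.001 0 0 0" --pt "-0.001 0 0 0"

```text
clock: 8.55
tcp_pos: [0.6086, 0.2011, 0.3303]
eef_rot: [-0.0, -0.155, 0.988, -0.0]
wrist_force: [-0.6, 0.3, -1.8]
gripper_width: 0.374
finger_force: 29.9
```

Call:
play_rows --pt "-0.0005 0 0 0" --pt "-0.001 0 0 0" --pt "-0.001 0 0 0" --pt "-0.001 0 0 0"

```text
clock: 8.95
tcp_pos: [0.6096, 0.2015, 0.3303]
eef_rot: [-0.0, -0.155, 0.988, -0.0]
wrist_force: [0.2, 0.2, -1.7]
gripper_width: 0.374
finger_force: 29.9
```

Call:
play_rows --pt "-0.0005 0 0 0" --pt "-0.001 0 0 0" --pt "-0.001 0 0 0" --pt "-0.001 0 0 0"

```text
clock: 9.35
tcp_pos: [0.6104, 0.2017, 0.3302]
eef_rot: [-0.0, -0.155, 0.988, -0.0]
wrist_force: [-0.9, -0.1, -1.4]
gripper_width: 0.369
finger_force: 29.9
```

Call:
play_rows --pt "-0.0005 0 0 0" --pt "-0.001 0 0 0" --pt "-0.001 0 0 0" --pt "-0.001 0 0 0"

```text
clock: 9.75
tcp_pos: [0.6113, 0.202, 0.3302]
eef_rot: [-0.001, -0.155, 0.988, -0.0]
wrist_force: [-3.4, -1.0, -0.3]
gripper_width: 0.369
finger_force: 29.9
```

Call:
play_rows --pt "-0.0005 0 0 0" --pt "-0.001 0 0 0" --pt "-0.001 0 0 0" --pt "-0.001 0 0 0"

```text
clock: 10.15
tcp_pos: [0.6124, 0.2024, 0.3302]
eef_rot: [-0.0, -0.155, 0.988, -0.0]
wrist_force: [-4.4, -1.1, 0.2]
gripper_width: 0.372
finger_force: 29.9
```

Soft contact about 3 mm before flat matches the catch's slope under the foot, so the tabs look to be in the slots. Pressing on.

Call:
play_rows --pt "-0.0005 0 0 0" --pt "-0.001 0 0 0" --pt "-0.001 0 0 0" --pt "-0.001 0 0 0"

```text
clock: 10.55
tcp_pos: [0.6133, 0.2026, 0.3302]
eef_rot: [-0.0, -0.155, 0.988, -0.0]
wrist_force: [-4.0, -0.4, -1.5]
gripper_width: 0.373
finger_force: 29.9
```

Call:
play_rows --pt "-0.0005 0 0 0" --pt "-0.001 0 0 0" --pt "-0.001 0 0 0" --pt "-0.001 0 0 0"

```text
clock: 10.95
tcp_pos: [0.614, 0.2029, 0.3302]
eef_rot: [-0.001, -0.155, 0.988, -0.0]
wrist_force: [-7.6, -2.6, 1.3]
gripper_width: 0.371
finger_force: 29.9
```

Call:
play_rows --pt "-0.0005 0 0 0" --pt "-0.001 0 0 0" --pt "-0.001 0 0 0"

```text
clock: 11.25
tcp_pos: [0.6145, 0.2031, 0.3303]
eef_rot: [-0.003, -0.155, 0.988, -0.0]
wrist_force: [-11.9, -3.1, 4.6]
gripper_width: 0.373
finger_force: 29.9
```

Run:
```python
from h import *
st=telemetry.read_state();print(st['tcp_pos'],st['wrist_force'],st['ft_torque'],st['clock'])
s=save('scene','pics/s4.png')['image']
cv2.imwrite('pics/m5.png',cv2.resize(s[150:270,320:440],(600,600),interpolation=cv2.INTER_CUBIC))
```

```text
[0.61449616 0.20306159 0.33025854] [-11.91892692  -3.14122125   4.57079077] [-0.6930105   1.99163123 -0.08632554] 11.25
```

View pics/m5.png

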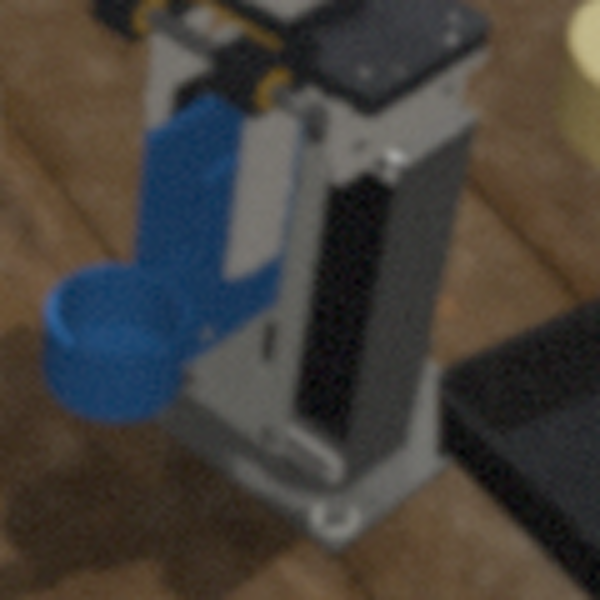

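The back lies on the strip with no gap or tabs showing (contact edge at about (285,270) in the crop). Now pushing down in small steps.

Call:
play_rows --pt "0 0 0.0005 0" --pt "0 0 0.001 0" --pt "0 0 0.0015 0" --pt "0 0 0.002 0" --pt "0 0 0.002 0"

```text
clock: 11.8
tcp_pos: [0.6145, 0.2032, 0.3297]
eef_rot: [-0.002, -0.156, 0.988, -0.0]
wrist_force: [-15.3, -3.9, 9.4]
gripper_width: 0.373
finger_force: 30.0
```

Call:
play_rows --pt "0 0 0.0005 0" --pt "0 0 0.001 0" --pt "0 0 0.0015 0" --pt "0 0 0.002 0" --pt "0 0 0.002 0"

```text
clock: 12.3
tcp_pos: [0.6146, 0.2032, 0.3279]
eef_rot: [-0.002, -0.156, 0.988, -0.0]
wrist_force: [-16.2, -4.5, 10.0]
gripper_width: 0.374
finger_force: 30.0
```

Call:
play_rows --pt "0 0 0.0005 0" --pt "0 0 0.001 0" --pt "0 0 0.0015 0" --pt "0 0 0.002 0" --pt "0 0 0.002 0"

```text
clock: 12.8
tcp_pos: [0.6147, 0.2033, 0.3275]
eef_rot: [-0.002, -0.156, 0.988, -0.0]
wrist_force: [-20.1, -5.7, 16.5]
gripper_width: 0.374
finger_force: 30.0
```

Call:
play_rows --pt "0 0 0.0005 0" --pt "0 0 0.001 0" --pt "0 0 0.0015 0" --pt "0 0 0.002 0" --pt "0 0 0.002 0"

```text
clock: 13.3
tcp_pos: [0.6147, 0.2032, 0.3227]
eef_rot: [-0.002, -0.156, 0.988, -0.0]
wrist_force: [-11.5, -2.3, 3.7]
gripper_width: 0.372
finger_force: 30.0
```

Call:
play_rows --pt "0 0 0.0005 0" --pt "0 0 0.001 0" --pt "0 0 0.0015 0" --pt "0 0 0.002 0" --pt "0 0 0.002 0"

```text
clock: 13.8
tcp_pos: [0.6147, 0.2032, 0.3206]
eef_rot: [-0.002, -0.156, 0.988, -0.0]
wrist_force: [-11.3, -3.5, 4.1]
gripper_width: 0.372
finger_force: 30.0
```

Call:
play_rows --pt "0 0 0.0005 0" --pt "0 0 0.001 0" --pt "0 0 0.0015 0" --pt "0 0 0.002 0" --pt "0 0 0.002 0"

```text
clock: 14.3
tcp_pos: [0.6147, 0.2032, 0.3186]
eef_rot: [-0.002, -0.156, 0.988, -0.0]
wrist_force: [-11.8, -3.9, 4.1]
gripper_width: 0.373
finger_force: 30.0
```

Call:
play_rows --pt "0 0 0.0005 0" --pt "0 0 0.001 0" --pt "0 0 0.001 0"

```text
clock: 14.6
tcp_pos: [0.6147, 0.2032, 0.3178]
eef_rot: [-0.002, -0.156, 0.988, -0.0]
wrist_force: [-12.7, -4.4, 6.2]
gripper_width: 0.368
finger_force: 30.0
```

Call:
play_rows --pt "0 0 0.0005 0" --pt "0 0 0.001 0" --pt "0 0 0.001 0"

```text
clock: 14.9
tcp_pos: [0.6147, 0.2032, 0.3169]
eef_rot: [-0.002, -0.156, 0.988, -0.0]
wrist_force: [-12.5, -4.5, 4.6]
gripper_width: 0.372
finger_force: 30.0
```

Call:
play_rows --pt "0 0 0.0005 0" --pt "0 0 0.001 0" --pt "0 0 0.001 0"

```text
clock: 15.2
tcp_pos: [0.6147, 0.2032, 0.3168]
eef_rot: [-0.002, -0.156, 0.988, -0.0]
wrist_force: [-15.0, -4.5, 10.0]
gripper_width: 0.369
finger_force: 30.0
```

Call:
play_rows --pt "0 0 0.0005 0" --pt "0 0 0.001 0" --pt "0 0 0.001 0"

```text
clock: 15.5
tcp_pos: [0.6148, 0.2033, 0.3167]
eef_rot: [-0.002, -0.156, 0.988, -0.0]
wrist_force: [-17.8, -5.4, 14.1]
gripper_width: 0.368
finger_force: 30.0
```

Run:
```python
from h import *
st=telemetry.read_state();print(st['tcp_pos'],st['wrist_force'],st['ft_torque'],st['clock'])
```

```text
[0.61477668 0.20325901 0.31671759] [-17.83875789  -5.42092488  14.11319154] [-0.65726402  2.44227051  0.02889766] 15.5
```

Hard stop at TCP z = 0.3168, matching the predicted home of 0.317. I'll relieve the load and open.

Call:
play_rows --pt "0.0005 0 -0.001 0" --pt "0.001 0 -0.002 0" --pt "0.001 0 -0.002 0"

```text
clock: 15.8
tcp_pos: [0.6142, 0.203, 0.3167]
eef_rot: [-0.0, -0.156, 0.988, 0.0]
wrist_force: [-6.5, -2.5, 1.4]
gripper_width: 0.371
finger_force: 30.0
```

Call:
play_rows --pt "0 0 0 0" --pt "0 0 0 0" --pt "0 0 0 0" --pt "0 0 0 0" --pt "0 0 0 0" --pt "0 0 0 0" --grip 0.07

```text
clock: 16.4
tcp_pos: [0.6144, 0.203, 0.3163]
eef_rot: [0.0, -0.155, 0.988, 0.0]
wrist_force: [0.2, 0.5, 0.4]
gripper_width: 0.744
finger_force: 0.0
```

Call:
play_rows --pt "0 0 -0.02 0" --pt "0 0 -0.05 0" --pt "0 0 -0.09 0" --pt "0.04 0 -0.09 0" --pt "0.08 0.02 -0.09 0" --pt "0.1 0.07 -0.09 0" --pt "0.1 0.12 -0.09 0" --pt "0.1 0.15 -0.09 0"

```text
clock: 17.2
tcp_pos: [0.4714, 0.3168, 0.4067]
eef_rot: [0.0, -0.156, 0.988, 0.0]
wrist_force: [1.0, -0.4, -0.4]
gripper_width: 0.743
finger_force: 0.0
```

Run:
```python
from h import *
st=telemetry.read_state();print(st['tcp_pos'],st['wrist_force'],st['clock'])
print(row([.443,.3305,.36],0.0),row([.443,.3305,.36],0.312))
t=save('top','pics/t5.png')['image'];s=save('scene','pics/s5.png')['image']
c=lambda i,x,y:cv2.resize(i[y:y+100,x:x+100],(400,400),interpolation=cv2.INTER_CUBIC)
cv2.imwrite('pics/m6.png',np.hstack([c(t,250,100),c(s,320,150)]))
```

```text
[0.47138853 0.31678292 0.40674481] [ 0.99319667 -0.38814078 -0.37211399] 17.2
(array([0.0228, 0.0218, 0.0467, 0.3131]), np.float64(0.3131)) (array([0.0228, 0.0218, 0.0467, 0.0011]), np.float64(0.3131))
```

View pics/m6.png

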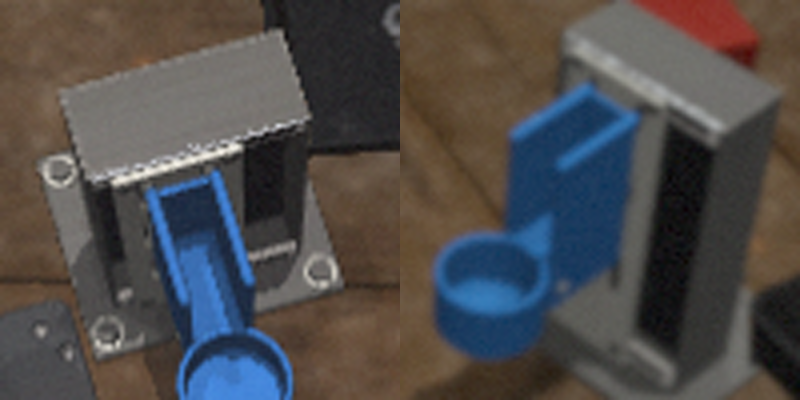

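Holder hangs flat, centred on the strip (top inset back edge 148–220 against strip 115–240). Check the cup position and plan the bottle.

Run:
```python
from m import *
both('rim',(308.75,195),(342.75,218.75),.112)
# back top corners at z .174
both('backL',(250+148/4,100+190/4),(320+187/4,150+86/4),.174)
both('backR',(250+217/4,100+172/4),(320+237/4,150+112/4),.174)
print(row([.443,.3315,.245],.312))
```

```text
rim top [0.5643 0.1851] scene [0.5637 0.1801] (array([0.5662, 0.185 , 0.1065]), array([0.0006]))
backL top [0.6347 0.2249] scene [0.6356 0.2239] (array([0.6356, 0.2248, 0.1731]), array([0.0008]))
backR top [0.6438 0.1942] scene [0.6478 0.1965] (array([0.6442, 0.1937, 0.1767]), array([0.002]))
(array([0.0229, 0.0218, 0.1616, 0.005 ]), np.float64(0.317))
```

Call:
play_rows --pt "0.023 0.023 0.03 0" --pt "0.023 0.023 0.06 0" --pt "0.023 0.023 0.06 0" --pt "0.023 0.023 0.06 0"

```text
clock: 17.7
tcp_pos: [0.4447, 0.3293, 0.3466]
eef_rot: [-0.0, -0.155, 0.988, -0.0]
wrist_force: [0.7, 0.4, 0.1]
gripper_width: 0.749
finger_force: 0.0
```

Run:
```python
from h import *
print(row([.443,.3315,.245],.312))
```

```text
(array([ 0.0009,  0.0026,  0.1016, -0.0006]), np.float64(0.3114))
```

Heights and cup centre agree with home (back top about 0.174, cup at about (0.565, 0.186)). Now the bottle.

Call:
play_rows --pt "0.001 0.002 0.045 0" --pt "0.001 0.002 0.08 0" --pt "0.001 0.002 0.1 0" --pt "0.001 0.002 0.1 0" --pt "0.001 0.002 0.1 0" --pt "0.001 0.002 0.1 0"

```text
clock: 18.3
tcp_pos: [0.444, 0.3317, 0.249]
eef_rot: [0.002, -0.155, 0.988, 0.001]
wrist_force: [0.1, 0.2, -0.5]
gripper_width: 0.744
finger_force: 0.0
```

Call:
play_rows --pt "0 0 0 0" --pt "0 0 0 0" --pt "0 0 0 0" --pt "0 0 0 0" --pt "0 0 0 0" --pt "0 0 0 0" --pt "0 0 0 0" --pt "0 0 0 0" --grip 0.025

```text
clock: 19.1
tcp_pos: [0.4427, 0.3314, 0.2464]
eef_rot: [0.0, -0.155, 0.988, 0.0]
wrist_force: [0.4, -0.0, 1.1]
gripper_width: 0.411
finger_force: 29.1
```

Call:
play_rows --pt "0 0 -0.03 0" --pt "0 0 -0.07 0" --pt "0 0 -0.11 0" --pt "0 0 -0.13 0" --pt "0 0 -0.13 0" --pt "0 0 -0.13 0"

```text
clock: 19.7
tcp_pos: [0.4423, 0.3313, 0.3752]
eef_rot: [-0.001, -0.155, 0.988, -0.0]
wrist_force: [0.0, -0.1, -0.8]
gripper_width: 0.41
finger_force: 29.1
```

Run:
```python
from h import *
t=save('top','pics/t6.png')['image'];s=save('scene','pics/s6.png')['image']
print(row([.565,.1865,.40],.312))
c=lambda i,x,y:cv2.resize(i[y:y+150,x:x+150],(400,400),interpolation=cv2.INTER_CUBIC)
cv2.imwrite('pics/m7.png',np.hstack([c(t,170,180),c(s,180,110)]))
```

```text
(array([-7.250e-02, -1.754e-01, -2.640e-02,  1.000e-04]), np.float64(0.3121))
```

View pics/m7.png

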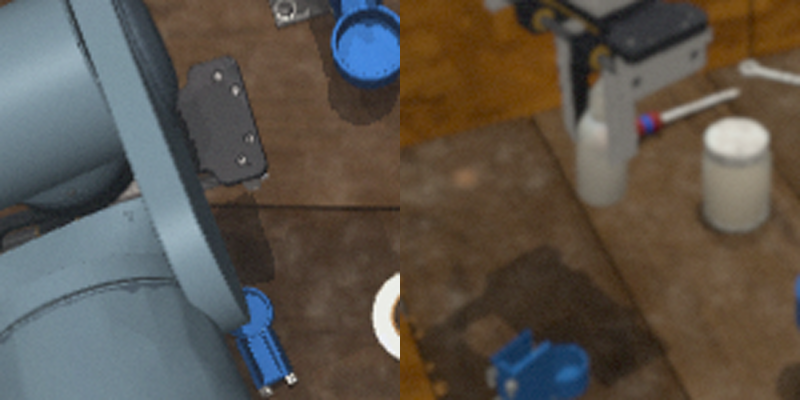

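Run:
```python
from m import *
for dx in(-.005,0,.005): print(np.round(proj(S,[.4423+dx*.952,.3313+dx*.307,.129]),1))
```

```text
[254.6 183.9]
[256.6 182.8]
[258.5 181.8]
```

Call:
play_rows --pt "0 -0.04 -0.0265 0" --pt "-0.02 -0.09 -0.0265 0" --pt "-0.05 -0.14 -0.0265 0" --pt "-0.0725 -0.1755 -0.0265 0" --pt "-0.0725 -0.1755 -0.0265 0" --pt "-0.0725 -0.1755 -0.0265 0" --pt "-0.0725 -0.1755 -0.0265 0"

```text
clock: 20.5
tcp_pos: [0.5646, 0.1874, 0.4013]
eef_rot: [-0.001, -0.156, 0.988, 0.0]
wrist_force: [0.1, 0.1, -1.6]
gripper_width: 0.413
finger_force: 29.1
```

Run:
```python
from h import *
s=save('scene','pics/s7.png')['image']
print(telemetry.read_state()['tcp_pos'],row([.565,.1865,.335],.312))
cv2.imwrite('pics/m8.png',cv2.resize(s[130:250,310:430],(600,600),interpolation=cv2.INTER_CUBIC))
```

```text
[0.56446637 0.18768373 0.401711  ] (array([-0.0003, -0.0013,  0.0667,  0.0016]), np.float64(0.3136))
```

View pics/m8.png

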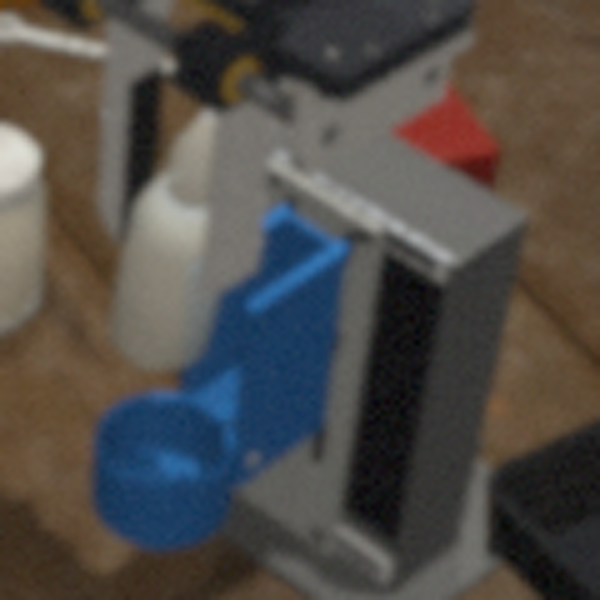

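The bottle hangs directly above the cup (bottom at about (160,355), cup centre (162,440) in the crop). I'll lower it gently.

Call:
play_rows --pt "0 -0.001 0.015 0" --pt "0 -0.001 0.03 0" --pt "0 -0.001 0.045 0" --pt "0 -0.001 0.055 0" --pt "0 -0.001 0.062 0" --pt "0 -0.001 0.067 0" --pt "0 -0.001 0.067 0" --pt "0 -0.001 0.067 0"

```text
clock: 21.35
tcp_pos: [0.5659, 0.1857, 0.3361]
eef_rot: [0.0, -0.155, 0.988, 0.0]
wrist_force: [0.0, -0.4, -0.4]
gripper_width: 0.408
finger_force: 29.1
```

Call:
play_rows --pt "0 0 0.001 0" --pt "0 0 0.002 0" --pt "0 0 0.003 0" --pt "0 0 0.0035 0" --pt "0 0 0.0035 0"

```text
clock: 21.85
tcp_pos: [0.5658, 0.1857, 0.3322]
eef_rot: [-0.0, -0.155, 0.988, -0.0]
wrist_force: [-0.4, -0.2, -0.5]
gripper_width: 0.411
finger_force: 29.1
```

Call:
play_rows --pt "0 0 0.0005 0" --pt "0 0 0.001 0" --pt "0 0 0.0015 0" --pt "0 0 0.002 0" --pt "0 0 0.002 0"

```text
clock: 22.35
tcp_pos: [0.5658, 0.1857, 0.3302]
eef_rot: [-0.0, -0.155, 0.988, 0.0]
wrist_force: [1.2, -0.6, -0.2]
gripper_width: 0.413
finger_force: 29.1
```

Call:
play_rows --pt "0 0 0.0005 0" --pt "0 0 0.001 0" --pt "0 0 0.001 0"

```text
clock: 22.65
tcp_pos: [0.5658, 0.1857, 0.3292]
eef_rot: [-0.0, -0.155, 0.988, -0.0]
wrist_force: [0.6, -0.6, -0.8]
gripper_width: 0.407
finger_force: 29.1
```

Call:
play_rows --pt "0 0 0.0003 0" --pt "0 0 0.0006 0" --pt "0 0 0.0006 0"

```text
clock: 22.95
tcp_pos: [0.5658, 0.1857, 0.3287]
eef_rot: [-0.0, -0.155, 0.988, 0.0]
wrist_force: [-0.6, -0.7, -0.4]
gripper_width: 0.412
finger_force: 29.1
```

Call:
play_rows --pt "0 0 0 0" --pt "0 0 0 0" --pt "0 0 0 0" --pt "0 0 0 0" --pt "0 0 0 0" --pt "0 0 0 0" --pt "0 0 0 0" --grip 0.065

```text
clock: 23.65
tcp_pos: [0.5658, 0.1857, 0.3287]
eef_rot: [0.0, -0.155, 0.988, 0.0]
wrist_force: [-1.3, 0.8, 0.1]
gripper_width: 0.694
finger_force: 0.0
```

Call:
play_rows --pt "0 0 -0.02 0" --pt "0 0 -0.05 0" --pt "0 0 -0.1 0" --pt "0.02 0.03 -0.1 0" --pt "0.05 0.08 -0.1 0" --pt "0.05 0.13 -0.1 0" --pt "0.05 0.18 -0.1 0" --pt "0.05 0.18 -0.1 0"

```text
clock: 24.45
tcp_pos: [0.4607, 0.3451, 0.4289]
eef_rot: [0.0, -0.158, 0.987, 0.001]
wrist_force: [0.7, -0.5, 0.1]
gripper_width: 0.685
finger_force: 0.0
```

Run:
```python
from h import *
t=save('top','pics/t8.png')['image'];s=save('scene','pics/s8.png')['image']
print(telemetry.read_state()['tcp_pos'],telemetry.read_state()['wrist_force'])
c=lambda i,x,y:cv2.resize(i[y:y+100,x:x+100],(400,400),interpolation=cv2.INTER_CUBIC)
cv2.imwrite('pics/m9.png',np.hstack([c(t,250,115),c(s,310,140)]))
```

```text
[0.46223673 0.3427875  0.42866178] [-0.44135314 -0.49960996 -0.33274214]
```

View pics/m9.png

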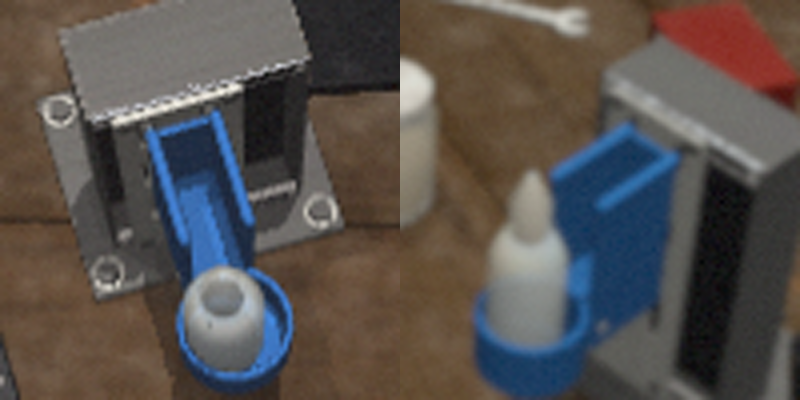

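Bottle stands upright in the cup and the holder hangs flat. A quick numeric check of the tip, then I hand in.

Run:
```python
from m import *
both('tip',(305.75,188.75),(343.75,183),.196)
```

```text
tip top [0.5523 0.1895] scene [0.5641 0.1877] (array([0.5579, 0.1879, 0.196 ]), array([0.008]))
```

Run:
```python
from m import *
for p in ([.565,.186,.196],[.565,.186,.162],[.565,.186,.112],[.558,.188,.162]):
    a=np.array(proj(T,p));b=np.array(proj(S,p)); print(p,(a-[250,115])*4,(b-[310,140])*4+[400,0])
```

```text
[0.565, 0.186, 0.196] [231.75791752 266.56827452] [538.55858819 173.70571966]
[0.565, 0.186, 0.162] [232.34377206 288.82440315] [534.01299523 229.669608  ]
[0.565, 0.186, 0.112] [233.12733177 318.51819439] [527.73008604 306.58858567]
[0.558, 0.188, 0.162] [227.57213529 303.89761249] [518.82293169 231.09635937]
```

```bash
python3 -c "
from bench import env
print(env.close_job())"
```

```text
the job is handed in; nothing more can be done
None
```

The holder is hooked into the upper slots and pushed to a hard stop at its home height, the white bottle stands upright in its cup, and the job is handed in; no verdict came back, and the catch's snap, hidden behind the holder, I could only infer.

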